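# Turn the reference pressure gauge out of its foam and lay it dial up

### The job

Two pressure gauges lie dial down in their foam trays. Take the larger one by the swivel knuckle at the end of its stem and lift that end first, so that it tilts out of its cutout with the opposite edge of its case leaving the foam last; then turn it over and lay it gently, dial up, in the middle of the round rubber mat, without dropping it. Leave the smaller gauge in its tray.

Things in the scene. Friction and masses are not known exactly. Their poses are not given: they have to be found in the camera images.
- gauge_center (a point): Centre of the larger gauge's case, a steel disc 64 mm across, 32 mm thick, 0.4 kg. It starts dial down: its +z (out of the flat back) is up; dial up means +z down. +x runs from the stem across the disc, away from the robot at the start. It sits 12 mm deep, 1.5 mm play all round, in a round cutout, floor 20 mm above the bench, of a fixed foam tray (142 x 130 mm, top 32 mm up).
- gauge_swivel (a point): Centre of the brass swivel knuckle ending the gauge's 10 mm stem: a barrel 18 mm thick, 20 mm long along y, flat ends; 62 mm from the disc's axis along -x, 19 mm from the dial face, 13 mm from the back. Axes as the gauge's. Pinched on its ends, it lets the gauge turn almost freely about y: lifted, the disc hangs down. Round the knuckle, from 38 mm off the disc's axis, the tray is only 10 mm high.
- small_gauge_center (a point): Centre of the smaller gauge, a bystander of the same shape and axes: disc 40 mm across and 22 mm thick, knuckle 50 mm from the disc's axis, dial down in a fixed foam tray of its own of the same length and width; its highest point is 42 mm above the bench.
- mat_center (a point): Centre of the top face of the round black rubber mat, 180 mm across, 4 mm thick, fixed on the bench; z is up. Beyond the trays and the mat stand a loose brass nozzle body (34 mm wide, 46 mm high) and a loose red filter cup (54 mm wide, 55 mm high), bystanders.
Things that resemble listed ones, but are neither listed nor needed, are in the scene too. What is shaped like the part that bears gauge_center but red is not meant.

How it is judged:
By the outcome, as a careful person would: the job done as asked, in the order asked, and still so for the second after the job is handed in, with the robot touching nothing.
It also fails if it takes over 54 s, if anything falls off the work surface, if the arm or the gripper's body presses on something with over 40 N, if the wrist force passes 120 N, or if a joint passes its speed limit or range.

### The arm

A 6-joint arm with a two-finger parallel gripper is mounted at the origin on the work surface. World frame = base frame: x ahead of the robot, y to its left, z up, the work surface at z = 0. Lengths are in m, angles in rad, forces in N, time in s.
With the tool pointing down it reaches from about 0.25 to 0.775 m from the base axis. Payload 4 kg.
Tool frame: the origin (TCP) lies midway between the tips of the shut fingers; the grasp point (between the pads) lies 19 mm behind it; y points along the fingers, x is the direction in which the jaws open and shut, and the axes are right-handed (so a half turn about y gives the same grasp; the last joint's range is limited). The gripper opens to 94 mm and grips with 3 to 60 N. Pads are 16 mm wide; open, the fingers measure 119 mm over their backs; the gripper's body (75 mm by 177 mm) begins 78 mm behind the grasp point.
Start: joints at [-1.386, 0.087, 1.371, -0, 1.684, -0.103], TCP at [0.156, -0.527, 0.206] pointing down, gripper open.
Joint ranges: [-3.1, 3.1], [-0.76, 2.03], [0.27, 2.55], [-1.08, 4.22], [0.17, 2.65], [-2.57, 2.57]. Speed limits (rad/s): [2.79, 2.79, 3.14, 3.14, 3.14, 3.14].

### API

Orientations are given as [roll, pitch, yaw] about the fixed x, y, z axes, in that order (R = Rz(yaw) Ry(pitch) Rx(roll)).
In Python, from bench import robot gives the robot as it stands.
- The arm moves only by the shell command python3 -m creep 'ROWS'. ROWS is JSON, a list of rows, each a list of 7 numbers: the shift along the tool's x, y, z in mm, then the turn, a rotation vector about the tool's x, y, z in degrees, then the closure in counts, from 0 (fully open) to 255 (shut). A call has 1 to 5 rows; each row is the pose to reach, as a shift and turn from the pose commanded when the call began, along the tool's axes at that moment; what a row does not reach only later rows make up. A row lasts 1/8 s, in which the tool goes at most 62.5 mm and 10.7 degrees, less where a joint would pass 70% of its speed; a pose out of reach is approached as far as the arm can. A call with a gripper value outside its range is refused whole. The fingers move at their own pace and stop on an object; the grip force is fixed at half the most. Time passes only in rows, so rows that repeat a pose let the fingers close. It gives the time, the measured TCP pose, the force and the opening at its end, in the units of the state.
- robot.get_obs(): the state, without advancing time (a new reading comes with each control period).
- robot.snapshot(name): name is "side" or "top" or "wrist"; returns a dict with "color" (420x560x3 uint8, blue, green, red), "fx", "fy", "cx", "cy" (pixels), "world_from_camera" (4x4, takes a point from camera to world coordinates); the wrist camera has in their place "mount" (4x4, takes a point from camera to tool coordinates, whose origin is the TCP and whose axes are the tool frame's). Camera axes: x right, y down, z forward; pixel columns grow to the right and rows downward; lengths in m; the calibration is good to about 2 mm. A picture is of the moment at which its call begins: read the wrist's pose just before it. There is no depth.
- robot.close_job(): hands the job in, once; it reports no verdict.
Trained networks look in the newest picture that a camera, given by its name, has taken for a name from the list of things; names that differ only in an ending like _2 or _b are one class to them, and where a whole thing is asked for, a point or a joint stands for the part that bears it (a point fixed in the world has none). Each returns a list of dicts, best first, with "p" (0 to 1); they miss things now and then, are a little off and sometimes report something else, mostly with a low value. They report only what shows in the picture. A call takes as long as a camera call. They do not tell look-alikes from the thing itself.
- robot.spot_in(name, camera): "point" ([x, y, z] in m, in world coordinates, good to about 4 mm: the middle of the surface that is visible of it).
- robot.landmark_of(name, camera): "point" ([x, y, z] in m, in world coordinates, good to about 4 mm: a listed point, or the origin of a listed thing).
The state is a dict: "time": time; "joint_positions": joint angles; "qvel": joint speeds; "joint_torque": joint torques, N m; "tool_pos": TCP position; "ee_rot": TCP orientation; "wrist_force": force on the tool from outside, world axes, zero at the start; "wrist_torque": the same for the moment, N m; "width": finger opening in m.
Only numpy, scipy, OpenCV 4.12 (cv2) and the standard library are available. Lean on these libraries where they do the work, as an engineer would, in place of code of your own. Each camera call takes 0.05 s, during which the arm holds its last target.

## Working session

There is one attempt and no reset: what is moved stays moved. The work goes in short steps, Python scripts to look and compute and a shell command to move; the robot and the scene stay as the last step left them, time stands still between calls to the robot, and variables do not carry over. Pictures are saved under pics/ and viewed, and the job is handed in when it is done.

```bash
ls; mkdir -p pics; python3 - <<'E'
from bench import robot
import cv2
o=robot.get_obs(); print({k:o[k] for k in("time","tool_pos","ee_rot","width","wrist_force")})
for c in("top","side","wrist"):
    s=robot.snapshot(c); cv2.imwrite(f"pics/a_{c}.png",s["color"])
    print(c,s["fx"],s["cx"],s["cy"],s.get("world_from_camera",s.get("mount")))
    for n in("gauge_center","gauge_swivel","small_gauge_center","mat_center"):
        for d in robot.landmark_of(n,c)[:3]: print(c,n,d)
E
```

```text
pics
{'time': 0.0, 'tool_pos': array([ 0.15600371, -0.52683039,  0.20430046]), 'ee_rot': array([-1.57057593,  0.00222397, -1.2829842 ]), 'width': 0.0939698814930767, 'wrist_force': array([0.16368821, 0.24230683, 0.2437214 ])}
top 486.614515245208 279.1974430958958 214.32982591574145 [[-2.18077318e-02 -9.96762753e-01  7.73849934e-02  5.12547611e-01]
 [-9.99760251e-01  2.18944575e-02  2.72355707e-04  4.00353211e-03]
 [-1.96577647e-03 -7.73605009e-02 -9.97001248e-01  9.01673489e-01]
 [ 0.00000000e+00  0.00000000e+00  0.00000000e+00  1.00000000e+00]]
top gauge_center {'point': [0.6984, 0.2152, 0.0204], 'p': 0.94}
top gauge_center {'point': [0.6126, -0.0016, 0.0386], 'p': 0.92}
top gauge_center {'point': [0.4013, -0.0348, 0.015], 'p': 0.91}
top gauge_swivel {'point': [0.5512, 0.0056, 0.0411], 'p': 0.81}
top gauge_swivel {'point': [0.3655, 0.0154, 0.0224], 'p': 0.77}
top gauge_swivel {'point': [0.7252, 0.1575, 0.0166], 'p': 0.66}
top small_gauge_center {'point': [0.6066, -0.2164, 0.0311], 'p': 0.72}
top mat_center {'point': [0.5091, 0.2328, 0.0048], 'p': 0.85}
top mat_center {'point': [0.6
[... 452 characters left out ...]
nt': [0.4049, -0.0402, 0.0134], 'p': 0.85}
side gauge_swivel {'point': [0.3615, 0.0157, 0.0207], 'p': 0.84}
side gauge_swivel {'point': [0.7928, 0.0046, 0.0161], 'p': 0.76}
side gauge_swivel {'point': [0.554, 0.0053, 0.04], 'p': 0.68}
side small_gauge_center {'point': [0.6035, -0.2167, 0.0332], 'p': 0.85}
side mat_center {'point': [0.5073, 0.2336, 0.0046], 'p': 0.89}
wrist 300.8869729151386 280.09722536118875 211.29884473773186 [[ 9.99999825e-01  3.40975904e-04  4.83164742e-04 -2.10173275e-04]
 [-3.71096417e-04 -2.74313535e-01  9.61640238e-01 -1.78973640e-01]
 [ 4.60434778e-04 -9.61640249e-01 -2.74313360e-01  7.85060487e-02]
 [ 0.00000000e+00  0.00000000e+00  0.00000000e+00  1.00000000e+00]]
```

View pics/a_top.png

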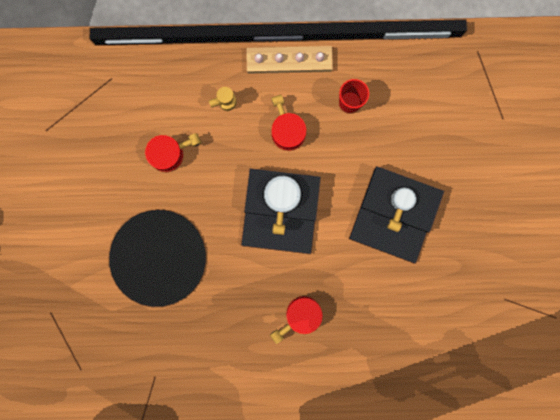

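View pics/a_side.png

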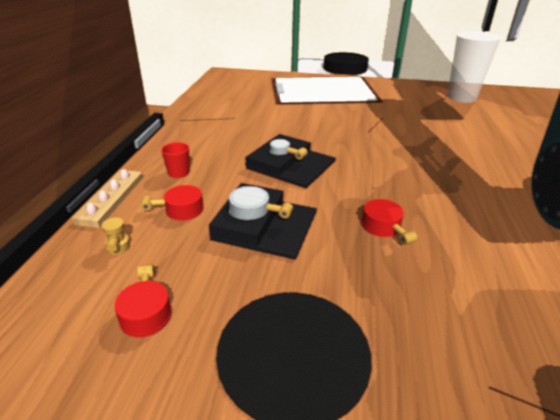

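The top view shows the silver gauge in the left-hand tray, with its disc near (282,194) and knuckle near (279,229). The small gauge is in the right-hand tray, the mat is at (158,257), and the three red look-alikes lie loose. I'll refine the disc and knuckle positions from the pixels next.

```bash
cat > h.py <<'E'
import numpy as np,cv2
from scipy.spatial.transform import Rotation as R
from bench import robot
def ray(s,uv,z,T=None):
    T=np.array(s["world_from_camera"]) if T is None else T
    d=T[:3,:3]@np.array([(uv[0]-s["cx"])/s["fx"],(uv[1]-s["cy"])/s["fy"],1]); o=T[:3,3]
    return o+d*(z-o[2])/d[2]
def pose(o=None):
    o=o or robot.get_obs(); T=np.eye(4); T[:3,:3]=R.from_euler("xyz",o["ee_rot"]).as_matrix(); T[:3,3]=o["tool_pos"]; return T
def down(az): # tool y down, tool z at azimuth az (rad)
    z=np.array([np.cos(az),np.sin(az),0]); y=np.array([0,0,-1.]); return np.c_[np.cross(y,z),y,z]
def rel(p,Rt,T=None):
    T=pose() if T is None else T
    return np.round(1000*T[:3,:3].T@(np.array(p)-T[:3,3]),1),np.round(np.degrees(R.from_matrix(T[:3,:3].T@Rt).as_rotvec()),1)
E
python3 - <<'E'
from h import *
for c in("top","side"):
    s=robot.snapshot(c); im=s["color"]; hsv=cv2.cvtColor(im,cv2.COLOR_BGR2HSV)
    def blobs(m,mn):
        n,l,st,ce=cv2.connectedComponentsWithStats(m.astype(np.uint8))
        return [(st[i],ce[i]) for i in range(1,n) if st[i,4]>mn]
    H,S,V=[hsv[...,i].astype(int) for i in range(3)]
    for nm,m,z in(("white",(S<60)&(V>130),.052),("black",(V<60)&(S<120),.004)):
        for st,ce in blobs(m,150):
            print(c,nm,st,ce.round(1),ray(s,ce,z).round(4))
    b=(S>150)&(V>130)&(H>=20)&(H<34)
    for st,ce in blobs(b,30): print(c,"brass",st,ce.round(1),ray(s,ce,.045).round(4))
    if c=="top": cv2.imwrite("pics/b_top.png",cv2.resize(im[150:270,220:460],None,fx=3.3,fy=3.3,interpolation=cv2.INTER_CUBIC))
    else: cv2.imwrite("pics/b_side.png",cv2.resize(im[160:280,180:420],None,fx=3.3,fy=3.3,interpolation=cv2.INTER_CUBIC))
az=np.radians(-6.6)
print(rel([.552,.0055,.15],down(az)))
E
```

```text
top white [  90    0  470   26 9731] [306.9  10.2] [ 0.9479 -0.054   0.052 ]
top white [386  32  64   4 165] [417.5  33.4] [ 0.8999 -0.2521  0.052 ]
top white [106  39  56   5 161] [133.7  40.9] [0.8976 0.2596 0.052 ]
top white [ 264  176   37   36 1037] [281.9 193.6] [ 0.6149 -0.0013  0.052 ]
top white [392 188  24  22 407] [404.  198.6] [ 0.6013 -0.2153  0.052 ]
top black [  90   20  377   25 4892] [274.2  30.8] [0.9333 0.0062 0.004 ]
top black [ 350  167   93   95 4683] [395.1 215.3] [ 0.5758 -0.2101  0.004 ]
top black [ 242  170   78   83 3831] [280.  214.2] [0.5825 0.0027 0.004 ]
top black [ 110  210   96   96 7201] [157.2 257.8] [0.5071 0.2302 0.004 ]
top brass [210  87  26  23 265] [223.7  97.6] [0.7918 0.0995 0.045 ]
top brass [272  96  12  18  78] [278.1 103.3] [0.7792 0.0018 0.045 ]
top brass [180 134  19  13  81] [190.4 140.9] [0.7142 0.1601 0.045 ]
top brass [388 210  14  21 107] [395.6 221.9] [ 0.5612 -0.2005  0.045 ]
top brass [273 224  11  10  65] [277.7 229.3] [0.5526 0.0074 0.045 ]
top brass [281 325  10   9  32] [285.2 329.3] [ 0.3789 -0.0017  0.045 ]
side white [  
[... 841 characters left out ...]
ck [264 188  19  17 178] [274.9 196. ] [ 0.5864 -0.0804  0.004 ]
side black [ 210  202  106   57 3400] [264.1 230.8] [0.5852 0.0223 0.004 ]
side black [  217   293   154   127 15905] [293.4 358.8] [0.5054 0.2444 0.004 ]
side brass [151 200  13   4  47] [156.7 201.4] [0.7577 0.0315 0.045 ]
side brass [268 205  12   4  32] [273.3 206.4] [0.5727 0.0099 0.045 ]
side brass [283 204   8   7  32] [286.6 206.7] [0.552  0.0066 0.045 ]
side brass [103 218  19  12 163] [112.1 223.4] [0.7982 0.0979 0.045 ]
side brass [406 233  10   7  51] [410.6 236.1] [0.3665 0.0453 0.045 ]
side brass [138 266  14  14 116] [144.5 270.8] [0.7078 0.1817 0.045 ]
(array([-398.6,   55.5,  530.9]), array([-0. , 23.1,  0. ]))
```

View pics/b_top.png

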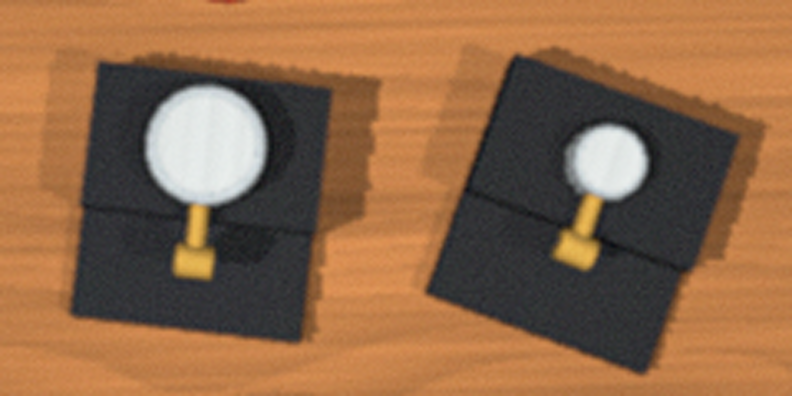

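The disc centre comes out at (0.615, -0.001), az ≈ -7.8°, and the knuckle at about (0.5535, 0.007). Those are 62 mm apart, which matches the spec. Moving to hover.

```bash
python3 -c "
from h import *
print(rel([.5535,.0071,.15],down(np.radians(-7.8))))"
python3 -m creep '[[-80,11,106,0,8,0,100],[-160,22,212,0,16,0,100],[-200,28,265,0,20,0,100],[-240,33,320,0,22,0,100],[-270,38,360,0,24.3,0,100]]'
python3 -c "
from h import *
print(rel([.5535,.0071,.15],down(np.radians(-7.8))))"
```

```text
(array([-399.7,   55.5,  532.8]), array([-0. , 24.3,  0. ]))
time: 1.48
tool_pos: [0.3427, -0.2758, 0.1796]
ee_rot: [-1.57, -0.001, -1.709]
wrist_force: [0.2, 0.5, -0.1]
width: 0.0575
(array([-309.2,   29.6,  169.8]), array([-0.1, -0.1,  0. ]))
```

```bash

python3 -m creep '[[-60,6,33,0,0,0,110],[-120,12,66,0,0,0,110],[-180,18,99,0,0,0,110],[-240,24,132,0,0,0,110],[-290,28,159,0,0,0,110]]'
python3 - <<'E'
from h import *
print(rel([.5535,.0071,.15],down(np.radians(-7.8))))
o=robot.get_obs();s=robot.snapshot("wrist");cv2.imwrite("pics/c_w.png",s["color"])
for n in("gauge_center","gauge_swivel"):print(robot.landmark_of(n,"wrist"))
E
```

```text
time: 2.1
tool_pos: [0.5283, -0.0254, 0.1529]
ee_rot: [-1.57, -0.0, -1.707]
wrist_force: [-0.3, -1.0, 0.3]
width: 0.0534
(array([-35.6,   2.9,  20.6]), array([-0.1,  0. ,  0. ]))
[{'point': [0.6982, 0.214, 0.0192], 'p': 0.97}, {'point': [0.401, -0.0356, 0.0174], 'p': 0.65}]
[{'point': [0.722, 0.1576, 0.0146], 'p': 0.9}, {'point': [0.556, 0.0057, 0.0391], 'p': 0.63}]
```

View pics/c_w.png

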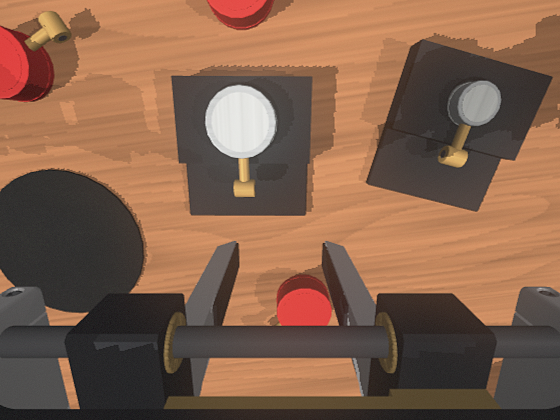

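The wrist view has the disc at (241,121), the knuckle at (244,188), and the tray square to the tool, so the yaw looks right. Measuring from this picture.

```bash

python3 -m creep '[[-25,2,14,0,0,0,110],[-33,3,18.5,0,0,0,110],[-33,3,18.5,0,0,0,110],[-33,3,18.5,0,0,0,110]]'
python3 - <<'E'
from h import *
o=robot.get_obs();s=robot.snapshot("wrist");T=pose(o)@np.array(s["mount"])
print(o["tool_pos"])
im=s["color"];cv2.imwrite("pics/d_w.png",im)
hsv=cv2.cvtColor(im,cv2.COLOR_BGR2HSV);H,S,V=[hsv[...,i].astype(int) for i in range(3)]
for nm,m,z in(("white",(S<60)&(V>130),.052),("brass",(S>100)&(V>90)&(H>=18)&(H<34),.045)):
    n,l,st,ce=cv2.connectedComponentsWithStats(m.astype(np.uint8))
    for i in range(1,n):
        if st[i,4]>100: print(nm,st[i],ce[i].round(1),ray(s,ce[i],z,T).round(4))
for n in("gauge_center","gauge_swivel"):print(robot.landmark_of(n,"wrist"))
print(rel([.5535,.0071,.15],down(np.radians(-7.8))))
E
```

```text
time: 2.75
tool_pos: [0.5496, 0.0018, 0.1501]
ee_rot: [-1.571, -0.001, -1.708]
wrist_force: [0.2, 0.6, 0.2]
width: 0.0535
[0.5495612  0.00179911 0.15006147]
white [ 490  101   42   44 1391] [510.1 122.2] [ 0.6023 -0.2113  0.052 ]
white [ 238  106   71   72 3950] [273.2 141.3] [ 0.6147 -0.0015  0.052 ]
brass [ 59  32  41  39 602] [79.4 49.9] [0.7119 0.1511 0.045 ]
brass [467 142  34  43 641] [485.8 166.5] [ 0.564  -0.1965  0.045 ]
brass [264 177  21  38 413] [274.2 199.2] [0.5599 0.0056 0.045 ]
brass [164 315  11  58 248] [167.7 345.8] [0.4087 0.1481 0.045 ]
brass [387 317  10  56 212] [392.9 346.5] [ 0.3728 -0.1027  0.045 ]
brass [ 193  397  197   12 1352] [287. 403.] [0.3091 0.0261 0.045 ]
[{'point': [0.4008, -0.0368, 0.018], 'p': 0.93}, {'point': [0.6983, 0.2142, 0.0171], 'p': 0.79}, {'point': [0.611, -0.003, 0.0401], 'p': 0.69}, {'point': [0.7366, -0.014, 0.0186], 'p': 0.56}]
[{'point': [0.5538, 0.0042, 0.04], 'p': 0.91}, {'point': [0.7212, 0.1566, 0.0172], 'p': 0.75}, {'point': [0.3625, 0.0146, 0.0223], 'p': 0.73}, {'point': [0.6139, -0.0024, 0.0362], 'p': 0.42}]
(array([-5.4,  0.1,  3.1]), array([-0. , -0.1,  0. ]))
```

View pics/d_w.png

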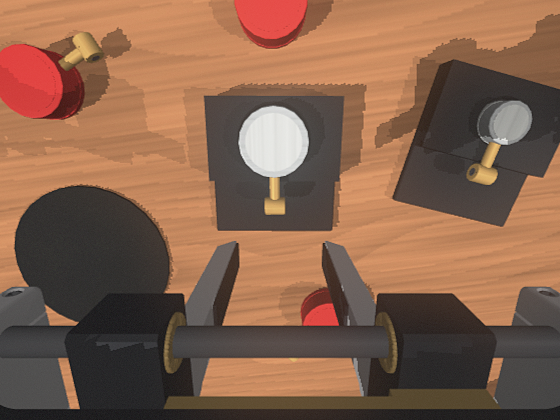

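```bash

python3 -m creep '[[-5,20,3,0,0,0,120],[-5,50,3,0,0,0,120],[-5,80,3,0,0,0,120],[-5,100,3,0,0,0,120],[-5,100,3,0,0,0,120]]'
python3 - <<'E'
from h import *
o=robot.get_obs();s=robot.snapshot("wrist");T=pose(o)@np.array(s["mount"])
print(o["tool_pos"],o["width"])
im=s["color"];cv2.imwrite("pics/e_w.png",im)
cv2.imwrite("pics/e_s.png",cv2.resize(robot.snapshot("side")["color"][120:280,180:420],None,fx=3.3,fy=3.3))
print(rel([.5535,.0068,.027],down(np.radians(-7.8))))
E
```

```text
time: 3.52
tool_pos: [0.5519, 0.0072, 0.048]
ee_rot: [-1.575, -0.0, -1.708]
wrist_force: [-0.3, -0.6, 0.2]
width: 0.0497
[0.55193493 0.00722943 0.04796447] 0.04969990400753492
(array([ 0.5, 23.7, -0.5]), array([-0.1, -0. ,  0. ]))
```

View pics/e_w.png

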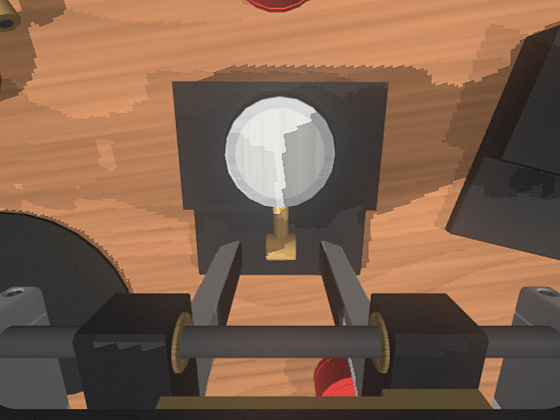

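View pics/e_s.png

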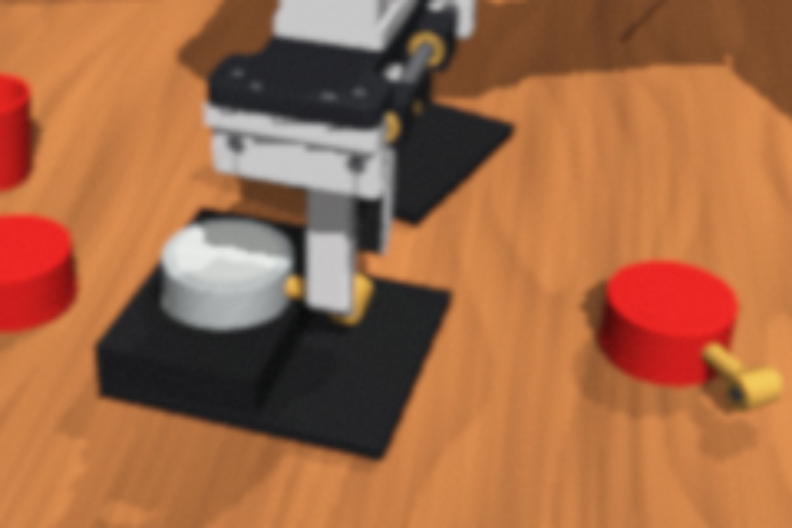

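The knuckle at (281,247) is centred between the fingertips, which are at about 240 and 322. I'll check its fore-aft position by projecting the model into this picture.

```bash

python3 - <<'E'
from h import *
o=robot.get_obs();s=robot.snapshot("wrist");W=pose(o)@np.array(s["mount"]);C=np.linalg.inv(W)
im=s["color"].copy()
a=np.radians(-7.8);u=np.array([np.cos(a),np.sin(a),0]);v=np.array([-u[1],u[0],0])
K=np.array([.5535,.0071,.039])
def pr(p):
    q=C@np.r_[p,1];return (int(round(s["cx"]+s["fx"]*q[0]/q[2])),int(round(s["cy"]+s["fy"]*q[1]/q[2])))
for y in(-.01,.01):
    cv2.polylines(im,[np.array([pr(K+v*y+.009*(np.cos(t)*u+np.sin(t)*np.array([0,0,1]))) for t in np.linspace(0,6.28,30)])],True,(255,0,0),1)
for z in(.013,-.003): cv2.polylines(im,[np.array([pr(K+.062*u+.032*(np.cos(t)*u+np.sin(t)*v)+[0,0,z]) for t in np.linspace(0,6.28,60)])],True,(0,255,0),1)
cv2.imwrite("pics/f.png",cv2.resize(im[70:290,160:400],None,fx=2.7,fy=2.7,interpolation=cv2.INTER_NEAREST))
E
```

```text
(no output)
```

View pics/f.png

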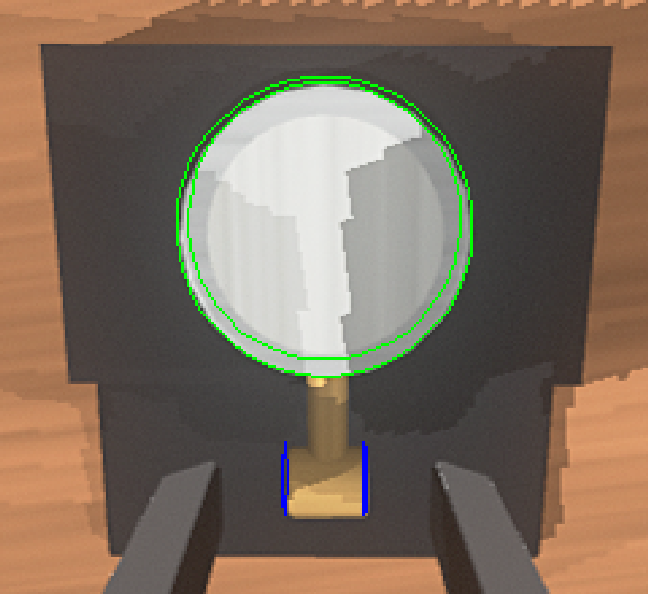

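The model overlay fits to within about 1 mm. Going down 21 mm and closing.

```bash

python3 -m creep '[[0,12,0,0,0,0,120],[0,20,0,0,0,0,120],[0,20,0,0,0,0,120],[0,20,0,0,0,0,160],[0,20,0,0,0,0,200]]'
python3 -m creep '[[0,0,0,0,0,0,255],[0,0,0,0,0,0,255],[0,0,0,0,0,0,255],[0,0,0,0,0,0,255]]'
```

```text
time: 4.3
tool_pos: [0.554, 0.0074, 0.0302]
ee_rot: [-1.57, -0.0, -1.707]
wrist_force: [-0.2, -0.2, -0.2]
width: 0.0331
time: 4.8
tool_pos: [0.5539, 0.0073, 0.0301]
ee_rot: [-1.57, -0.0, -1.707]
wrist_force: [0.8, -0.2, 1.4]
width: 0.0198
```

```bash

python3 -m creep '[[0,0,0,0,0,0,150],[0,0,0,0,0,0,150],[0,2,-0.5,0,0,0,150],[0,2,-0.5,0,0,0,150],[0,2,-0.5,0,0,0,255]]'
python3 -m creep '[[0,0,0,0,0,0,255],[0,0,0,0,0,0,255],[0,0,0,0,0,0,255],[0,0,0,0,0,0,255],[0,0,0,0,0,0,255]]'
```

```text
time: 5.42
tool_pos: [0.5531, 0.0076, 0.0278]
ee_rot: [-1.571, -0.0, -1.707]
wrist_force: [0.5, 1.1, -0.2]
width: 0.0319
time: 6.05
tool_pos: [0.5532, 0.0075, 0.0279]
ee_rot: [-1.571, -0.0, -1.707]
wrist_force: [0.6, 0.2, 0.4]
width: 0.02
```

Gripped at a width of 20.0 mm. Starting the tilt-out arc, knuckle end first.

```bash

python3 -m creep '[[0,-5,0.2,0,0,0,255],[0,-10,0.8,0,0,0,255],[0,-16,1.6,0,0,0,255],[0,-23,3.7,0,0,0,255],[0,-31,6.8,0,0,0,255]]'
python3 - <<'E'
from h import *
cv2.imwrite("pics/g.png",cv2.resize(robot.snapshot("side")["color"][120:280,180:420],None,fx=3.3,fy=3.3))
E
```

```text
time: 6.68
tool_pos: [0.5592, 0.0067, 0.0591]
ee_rot: [-1.573, -0.0, -1.707]
wrist_force: [1.9, -0.8, -2.8]
width: 0.0195
```

View pics/g.png

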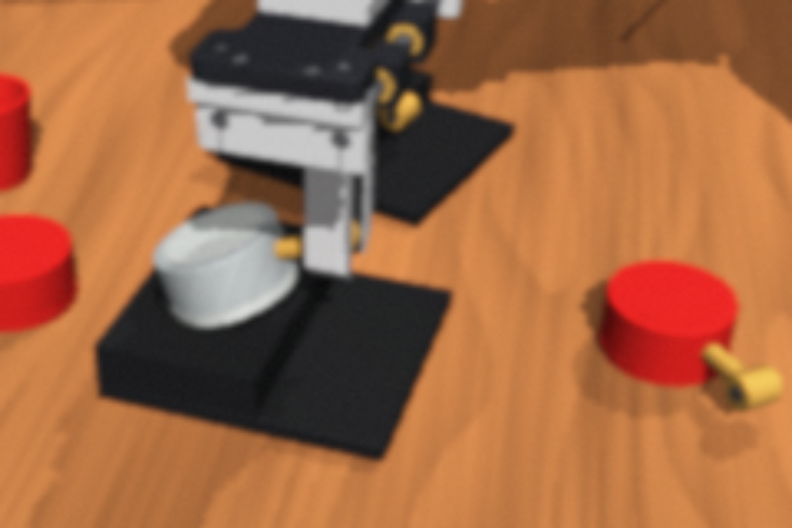

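The stem end is up at about 20° and the far edge is still in the cutout. Continuing.

```bash

python3 -m creep '[[0,-13.5,7.4,0,0,0,255],[0,-22,14,0,0,0,255],[0,-30,21,0,0,0,255],[0,-36,28,0,0,0,255],[0,-41,35,0,0,0,255]]'
python3 - <<'E'
from h import *
cv2.imwrite("pics/h.png",cv2.resize(robot.snapshot("side")["color"][100:280,180:420],None,fx=3.3,fy=3.3))
E
```

```text
time: 7.35
tool_pos: [0.5949, 0.0018, 0.0999]
ee_rot: [-1.571, -0.0, -1.707]
wrist_force: [0.7, 0.7, -3.4]
width: 0.0194
```

View pics/h.png

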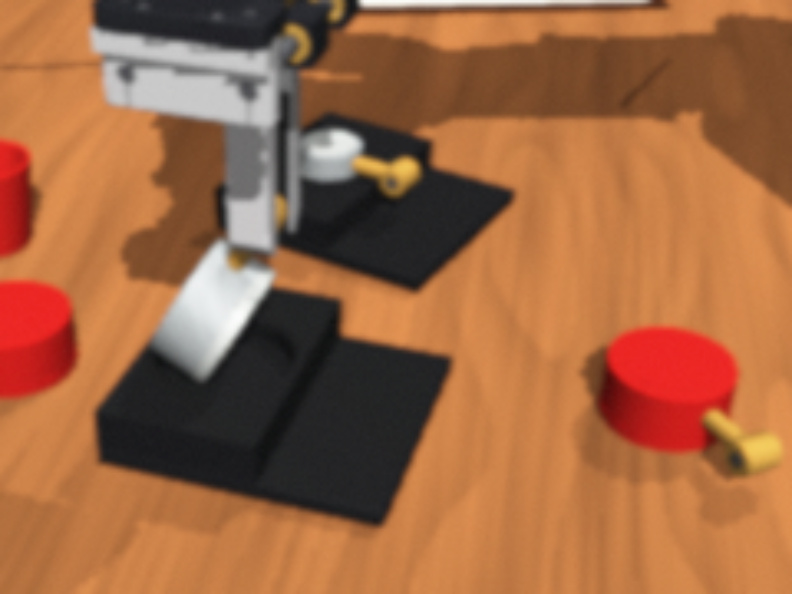

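It is at about 60°, still bearing on its far edge. Tilting on, then straight up.

```bash

python3 -m creep '[[0,-3,10,0,0,0,255],[0,-5,20,0,0,0,255],[0,-10,24,0,0,0,255],[0,-18,25,0,0,0,255],[0,-28,25,0,0,0,255]]'
python3 -m creep '[[0,-10,0,0,0,0,255],[0,-20,0,0,0,0,255],[0,-30,0,0,0,0,255],[0,-40,0,0,0,0,255],[0,-50,0,0,0,0,255]]'
python3 - <<'E'
from h import *
cv2.imwrite("pics/i.png",cv2.resize(robot.snapshot("side")["color"][60:280,180:420],None,fx=2.7,fy=2.7))
s=robot.snapshot("top");cv2.imwrite("pics/i_t.png",s["color"])
print(rel([.5,.1,.17],down(np.radians(-7.8))))
for c in("top","side"):print(robot.landmark_of("mat_center",c))
E
```

```text
time: 8.02
tool_pos: [0.6186, -0.0014, 0.1268]
ee_rot: [-1.574, -0.0, -1.707]
wrist_force: [-0.4, 0.8, -5.1]
width: 0.0197
time: 8.65
tool_pos: [0.6193, -0.0015, 0.1786]
ee_rot: [-1.571, -0.0, -1.707]
wrist_force: [-0.1, -0.2, -3.7]
width: 0.0201
(array([ -84.3,    9.4, -132.9]), array([-0.2, -0. , -0. ]))
[{'point': [0.5078, 0.2336, 0.0048], 'p': 0.82}]
[{'point': [0.5092, 0.2317, 0.006], 'p': 0.97}]
```

View pics/i.png

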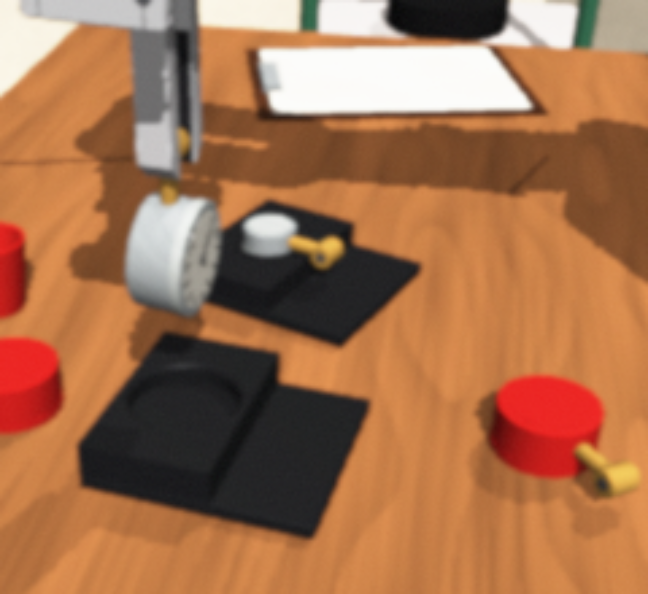

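View pics/i_t.png

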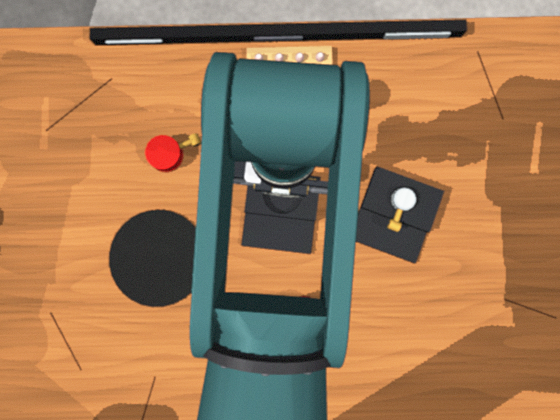

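It hangs with the dial towards the robot, clear of the tray, and the small gauge is untouched. Carrying it to the near side of the mat, 45 mm short of centre.

```bash

python3 -c "
from h import *
a=np.radians(-7.8);u=np.array([np.cos(a),np.sin(a),0])
p=np.array([.508,.232,0])-.045*u+[0,0,.15];print(p,rel(p,down(a)))"

```

```text
[0.46341635 0.2381072  0.15      ] (array([-216.2,   28. , -187.2]), array([-0., -0.,  0.]))
```

```bash

python3 -m creep '[[-15,0,-13,0,0,0,255],[-38,0,-33,0,0,0,255],[-66,0,-57,0,0,0,255],[-95,5,-82,0,0,0,255],[-124,10,-107,0,0,0,255]]'
python3 -m creep '[[-26,5,-22,0,0,0,255],[-50,10,-43,0,0,0,255],[-70,14,-60,0,0,0,255],[-84,16,-73,0,0,0,255],[-91,18,-79,0,0,0,255]]'
python3 -m creep '[[0,0,0,0,0,0,255],[0,0,0,0,0,0,255],[0,0,0,0,0,0,255],[0,0,0,0,0,0,255]]'
python3 - <<'E'
from h import *
cv2.imwrite("pics/j.png",robot.snapshot("side")["color"])
a=np.radians(-7.8);u=np.array([np.cos(a),np.sin(a),0])
p=np.array([.508,.232,0])-.045*u+[0,0,.087];print(p,rel(p,down(a)))
E
```

```text
time: 9.48
tool_pos: [0.5282, 0.1378, 0.1673]
ee_rot: [-1.572, 0.0, -1.706]
wrist_force: [0.2, 0.6, -3.6]
width: 0.0197
time: 10.1
tool_pos: [0.4632, 0.2377, 0.1497]
ee_rot: [-1.571, -0.0, -1.706]
wrist_force: [0.6, 0.2, -3.6]
width: 0.0198
time: 10.6
tool_pos: [0.4647, 0.2363, 0.1499]
ee_rot: [-1.571, -0.0, -1.708]
wrist_force: [0.6, 0.0, -4.8]
width: 0.0197
[0.46341635 0.2381072  0.087     ] (array([-1.6, 62.9, -1.4]), array([-0. , -0.1,  0. ]))
```

View pics/j.png

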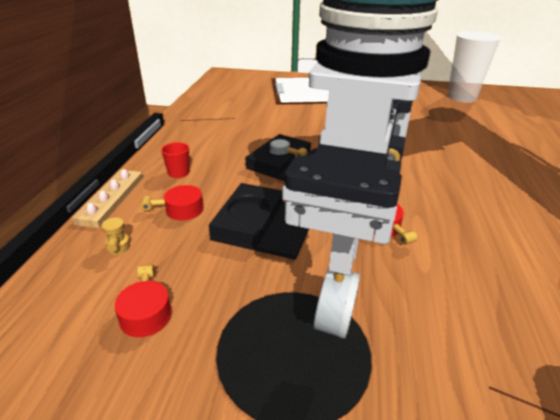

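It is over the mat, hanging, dial towards the robot. Lowering until the rim almost touches.

```bash

python3 -m creep '[[-1,10,-1,0,0,0,255],[-1,24,-1,0,0,0,255],[-1,38,-1,0,0,0,255],[-1,48,-1,0,0,0,255],[-1,55,-1,0,0,0,255]]'
python3 -m creep '[[0,2,0,0,0,0,255],[0,4,0,0,0,0,255],[0,4,0,0,0,0,255]]'
python3 - <<'E'
from h import *
cv2.imwrite("pics/k.png",cv2.resize(robot.snapshot("side")["color"][200:420,200:440],None,fx=2.5,fy=2.5))
E
```

```text
time: 11.28
tool_pos: [0.463, 0.2377, 0.0937]
ee_rot: [-1.572, -0.001, -1.707]
wrist_force: [0.3, 0.3, -4.5]
width: 0.0196
time: 11.65
tool_pos: [0.4637, 0.2379, 0.0912]
ee_rot: [-1.57, 0.0, -1.707]
wrist_force: [0.1, 0.2, -3.6]
width: 0.0198
```

View pics/k.png

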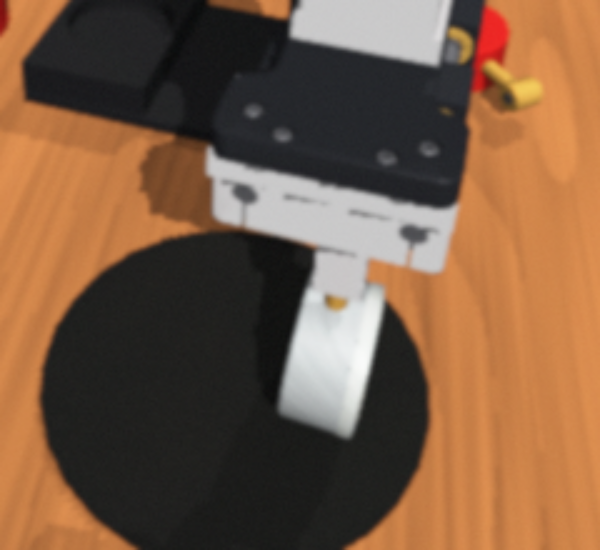

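```bash

python3 -m creep '[[0,1,0,0,0,0,255],[0,2,0,0,0,0,255],[0,2,0,0,0,0,255]]'
python3 -m creep '[[0,1,0,0,0,0,255],[0,1.5,0,0,0,0,255],[0,1.5,0,0,0,0,255]]'
```

```text
time: 12.08
tool_pos: [0.4634, 0.2378, 0.0887]
ee_rot: [-1.571, -0.0, -1.707]
wrist_force: [-0.1, -0.3, -4.3]
width: 0.0199
time: 12.45
tool_pos: [0.4637, 0.2379, 0.0876]
ee_rot: [-1.57, 0.0, -1.707]
wrist_force: [0.5, 0.5, -2.3]
width: 0.0196
```

Contact begins at TCP z of about 0.0876. Because of the hang angle, the rim sits about 5 mm too far forward, so I'll lift slightly, shift back 5 mm and touch down again.

```bash

python3 -m creep '[[0,-4,0,0,0,0,255],[0,-4,-5,0,0,0,255],[0,-4,-5,0,0,0,255],[0,-1,-5,0,0,0,255],[0,0,-5,0,0,0,255]]'
python3 -m creep '[[0,0,0,0,0,0,255],[0,0,3,0,0,0,255],[0,0,6,0,0,0,255],[0,0,10,0,0,0,255],[0,0.3,15,0,0,0,255]]'
python3 - <<'E'
from h import *
cv2.imwrite("pics/l.png",cv2.resize(robot.snapshot("side")["color"][200:420,200:440],None,fx=2.5,fy=2.5))
E
```

```text
time: 13.08
tool_pos: [0.4587, 0.2385, 0.0873]
ee_rot: [-1.57, -0.0, -1.707]
wrist_force: [-0.8, -0.8, -2.5]
width: 0.0195
time: 13.7
tool_pos: [0.4737, 0.2364, 0.087]
ee_rot: [-1.571, -0.0, -1.707]
wrist_force: [0.5, 0.5, -4.4]
width: 0.0198
```

View pics/l.png

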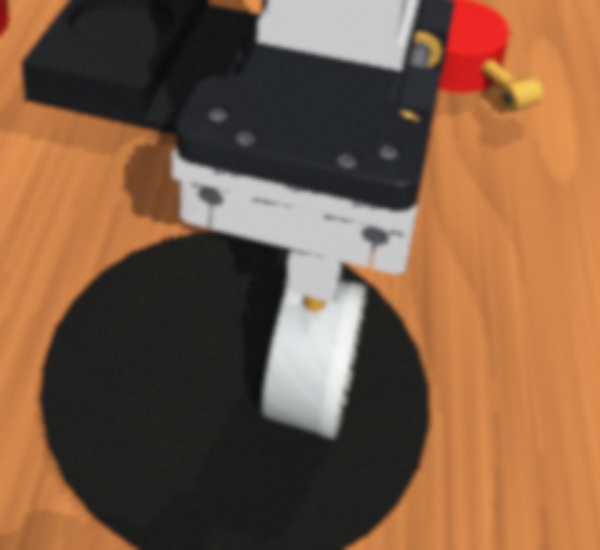

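The rim slid and is hanging free (force −4.4 N), so it hasn't bitten yet. I'll go back and set it down flat on its rim with light pressure before sweeping.

```bash

python3 -m creep '[[0,-4,0,0,0,0,255],[0,-4,-10,0,0,0,255],[0,-4,-10,0,0,0,255],[0,0,-10,0,0,0,255],[0,0.7,-10,0,0,0,255]]'
python3 -m creep '[[0,0.5,0,0,0,0,255],[0,0.5,0,0,0,0,255]]'
python3 - <<'E'
from h import *
cv2.imwrite("pics/m.png",cv2.resize(robot.snapshot("side")["color"][200:420,200:440],None,fx=2.5,fy=2.5))
E
```

```text
time: 14.38
tool_pos: [0.464, 0.238, 0.0869]
ee_rot: [-1.569, 0.001, -1.707]
wrist_force: [1.2, -0.5, 0.2]
width: 0.0199
time: 14.62
tool_pos: [0.4643, 0.238, 0.0868]
ee_rot: [-1.569, 0.001, -1.707]
wrist_force: [0.8, -1.7, 2.4]
width: 0.0199
```

View pics/m.png

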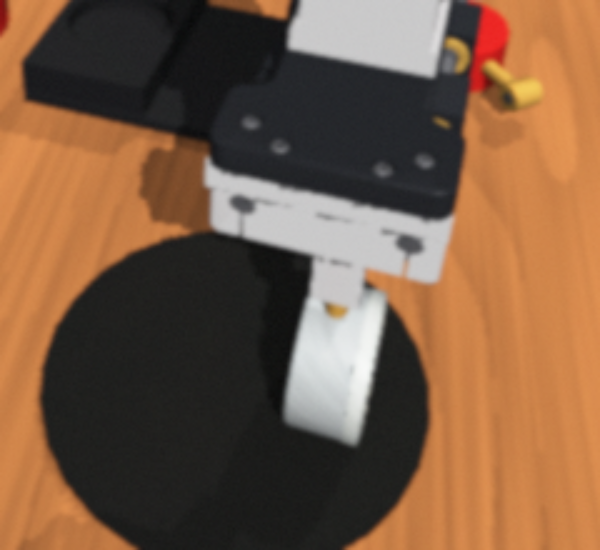

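It now stands flat on its rim with about 6 N on the mat. Sweeping the knuckle forward.

```bash

python3 -m creep '[[0,0.2,3,0,0,0,255],[0,0,6,0,0,0,255],[0,0,10,0,0,0,255],[0,0,14,0,0,0,255],[0,0,18,0,0,0,255]]'
python3 - <<'E'
from h import *
cv2.imwrite("pics/n.png",cv2.resize(robot.snapshot("side")["color"][200:420,200:440],None,fx=2.5,fy=2.5))
E
```

```text
time: 15.3
tool_pos: [0.4821, 0.2356, 0.0871]
ee_rot: [-1.569, 0.001, -1.707]
wrist_force: [0.4, -0.8, 4.8]
width: 0.0198
```

View pics/n.png

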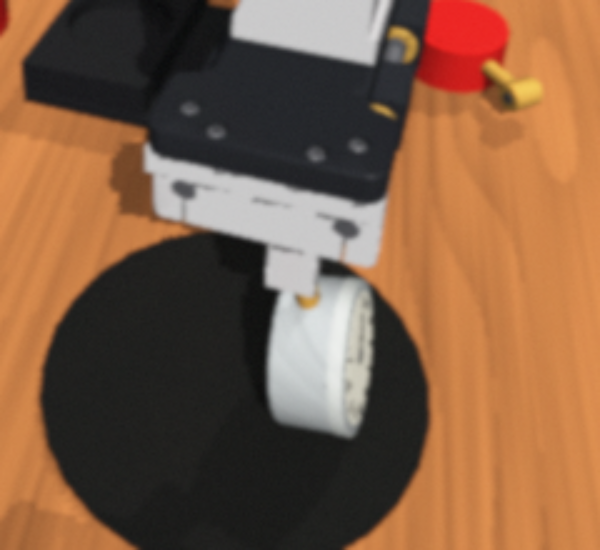

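It's tipping about its back edge and the dial face shows on the upper side. Continuing the arc.

```bash

python3 -m creep '[[0,0.7,8,0,0,0,255],[0,2,15,0,0,0,255],[0,4.2,23,0,0,0,255],[0,7,30.5,0,0,0,255],[0,10.5,38,0,0,0,255]]'
python3 - <<'E'
from h import *
cv2.imwrite("pics/o.png",cv2.resize(robot.snapshot("side")["color"][200:420,200:440],None,fx=2.5,fy=2.5))
E
```

```text
time: 15.98
tool_pos: [0.5207, 0.2302, 0.076]
ee_rot: [-1.568, 0.001, -1.707]
wrist_force: [2.7, -0.8, 4.9]
width: 0.0196
```

View pics/o.png

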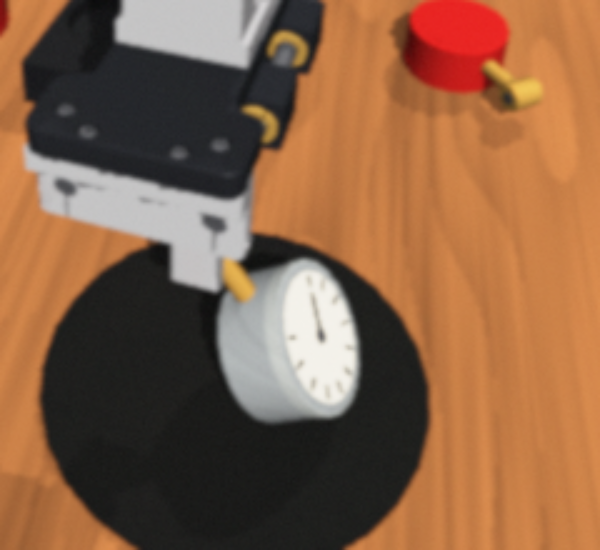

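```bash

python3 -m creep '[[0,4,7.2,0,0,0,255],[0,8.8,14,0,0,0,255],[0,14,20.4,0,0,0,255],[0,19.8,26.3,0,0,0,255],[0,26,31.6,0,0,0,255]]'
python3 - <<'E'
from h import *
cv2.imwrite("pics/p.png",cv2.resize(robot.snapshot("side")["color"][200:420,200:440],None,fx=2.5,fy=2.5))
E
```

```text
time: 16.65
tool_pos: [0.5492, 0.2258, 0.0475]
ee_rot: [-1.574, -0.001, -1.707]
wrist_force: [2.4, -0.7, -0.2]
width: 0.0196
```

View pics/p.png

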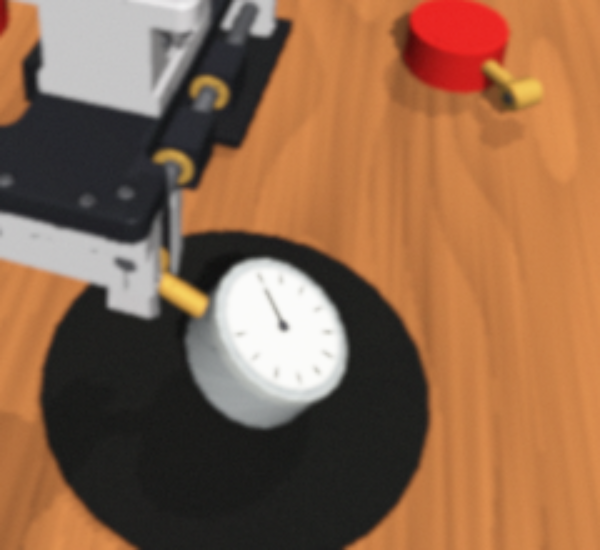

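```bash

python3 -m creep '[[0,6.8,4.8,0,0,0,255],[0,13.9,9,0,0,0,255],[0,21.4,12.5,0,0,0,255],[0,29,15.4,0,0,0,255],[0,29,15.4,0,0,0,255]]'
python3 - <<'E'
from h import *
o=robot.get_obs();a=np.radians(-7.8);u=np.array([np.cos(a),np.sin(a),0])
print("TCP u from mat",(o["tool_pos"]-[.508,.232,0])@u)
s=robot.snapshot("side")
cv2.imwrite("pics/q.png",cv2.resize(s["color"][200:420,200:440],None,fx=2.5,fy=2.5))
for n in("gauge_center","gauge_swivel","mat_center"):print(robot.landmark_of(n,"side"))
E
```

```text
time: 17.32
tool_pos: [0.5651, 0.2236, 0.0193]
ee_rot: [-1.572, -0.001, -1.707]
wrist_force: [-0.9, -0.0, -2.5]
width: 0.0195
TCP u from mat 0.057675630739715246
[{'point': [0.7375, -0.0143, 0.014], 'p': 0.85}, {'point': [0.698, 0.2116, 0.0143], 'p': 0.79}, {'point': [0.5062, 0.2324, 0.0227], 'p': 0.61}, {'point': [0.4031, -0.0374, 0.0137], 'p': 0.56}]
[{'point': [0.3597, 0.018, 0.0227], 'p': 0.98}, {'point': [0.5639, 0.2236, 0.0287], 'p': 0.97}, {'point': [0.7952, 0.0037, 0.0178], 'p': 0.59}, {'point': [0.7209, 0.1572, 0.0196], 'p': 0.58}]
[]
```

View pics/q.png

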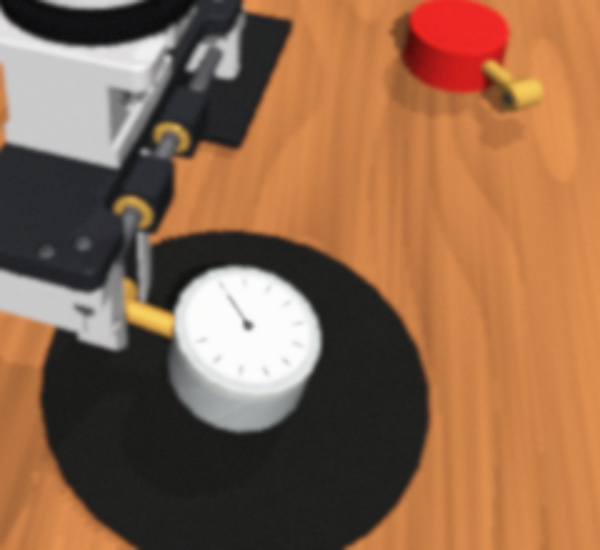

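The disc is centred at about (0.506, 0.232), nearly flat. Last degrees, slowly.

```bash

python3 -m creep '[[0,4,1.5,0,0,0,255],[0,8,2.8,0,0,0,255],[0,11,3.4,0,0,0,255],[0,12,3.6,0,0,0,255],[0,12,3.6,0,0,0,255]]'
python3 -m creep '[[0,0.5,0,0,0,0,255],[0,1,0,0,0,0,255],[0,1,0,0,0,0,255]]'
python3 - <<'E'
from h import *
s=robot.snapshot("side")
cv2.imwrite("pics/r.png",cv2.resize(s["color"][200:420,160:400],None,fx=2.5,fy=2.5))
E
```

```text
time: 18.15
tool_pos: [0.5692, 0.2234, 0.0083]
ee_rot: [-1.571, 0.0, -1.707]
wrist_force: [-1.2, 0.1, -0.7]
width: 0.0195
time: 18.52
tool_pos: [0.5693, 0.2234, 0.0075]
ee_rot: [-1.57, 0.0, -1.707]
wrist_force: [0.5, 0.5, -2.2]
width: 0.0198
```

View pics/r.png

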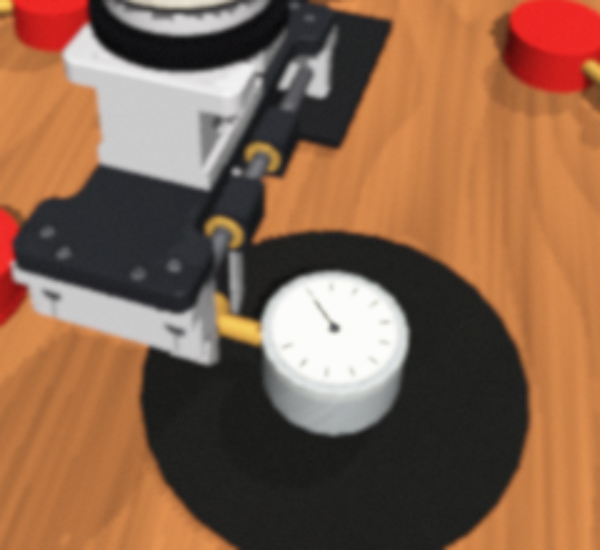

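```bash

python3 -m creep '[[0,0.5,0,0,0,0,255],[0,1,0,0,0,0,255],[0,1,0,0,0,0,255]]'
python3 -m creep '[[0,0.5,0,0,0,0,255],[0,0.5,0,0,0,0,255]]'
```

```text
time: 18.95
tool_pos: [0.5694, 0.2234, 0.0065]
ee_rot: [-1.57, 0.0, -1.707]
wrist_force: [0.8, -0.3, -1.2]
width: 0.0198
time: 19.2
tool_pos: [0.5694, 0.2233, 0.006]
ee_rot: [-1.57, 0.0, -1.707]
wrist_force: [1.4, 0.4, -0.8]
width: 0.0199
```

```bash

python3 -m creep '[[0,0.5,0,0,0,0,255],[0,0.5,0,0,0,0,255],[0,0.5,0,0,0,0,255]]'
python3 - <<'E'
from h import *
f=[]
s=robot.snapshot("side")
for _ in range(4): f.append(robot.get_obs()["wrist_force"]);robot.snapshot("side")
print(np.round(f,1))
cv2.imwrite("pics/s.png",cv2.resize(s["color"][230:400,200:380],None,fx=3.3,fy=3.3))
E
```

```text
time: 19.58
tool_pos: [0.5694, 0.2233, 0.0059]
ee_rot: [-1.57, 0.0, -1.707]
wrist_force: [1.2, -0.6, 1.3]
width: 0.0197
[[ 1.3 -0.3  2.5]
 [ 0.9 -1.4  1.8]
 [ 1.  -0.3  3.6]
 [ 1.9 -1.4  2.7]]
```

View pics/s.png

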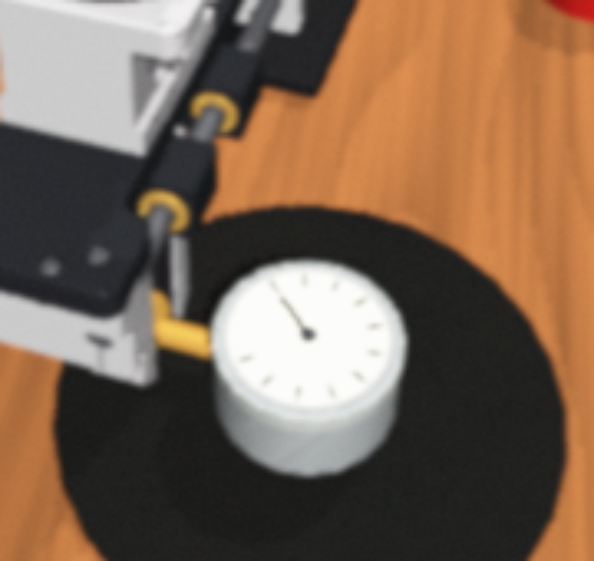

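Flat: the upward force has risen to about +2.7 N. The knuckle sits 62 mm along from the mat centre, so the disc is centred. Easing off, opening and retreating straight up.

```bash

python3 -m creep '[[0,-0.5,0,0,0,0,255],[0,-0.5,0,0,0,0,180],[0,-0.5,0,0,0,0,150],[0,-0.5,0,0,0,0,130],[0,-0.5,0,0,0,0,120]]'
python3 -m creep '[[0,0,0,0,0,0,120],[0,-5,0,0,0,0,120],[0,-20,0,0,0,0,120],[0,-50,0,0,0,0,120],[0,-90,0,0,0,0,120]]'
python3 -m creep '[[40,-30,-20,0,0,0,120],[90,-50,-50,0,0,0,120],[150,-60,-90,0,0,0,120],[200,-60,-130,0,0,0,120],[240,-60,-170,0,0,0,120]]'
python3 -m creep '[[40,0,-40,0,0,0,120],[80,0,-80,0,0,0,120],[110,0,-110,0,0,0,120],[110,0,-110,0,0,0,120],[110,0,-110,0,0,0,120]]'
python3 - <<'E'
from h import *
for c in("top","side"):
    s=robot.snapshot(c);cv2.imwrite(f"pics/t_{c}.png",s["color"])
    for n in("gauge_center","gauge_swivel","mat_center","small_gauge_center"):print(c,n,[(d["point"],d["p"]) for d in robot.landmark_of(n,c)])
    if c=="top":
        im=s["color"];hsv=cv2.cvtColor(im,cv2.COLOR_BGR2HSV)
        m=((hsv[...,1]<60)&(hsv[...,2]>130)).astype(np.uint8)
        n,l,st,ce=cv2.connectedComponentsWithStats(m)
        for i in range(1,n):
            if st[i,4]>150:print(st[i],ray(s,ce[i],.036).round(4))
E
```

```text
time: 20.45
tool_pos: [0.5688, 0.2234, 0.0056]
ee_rot: [-1.571, -0.0, -1.707]
wrist_force: [0.5, 0.3, -0.6]
width: 0.0491
time: 21.08
tool_pos: [0.5686, 0.2232, 0.0969]
ee_rot: [-1.572, -0.001, -1.707]
wrist_force: [0.3, 0.0, -0.0]
width: 0.0498
time: 21.7
tool_pos: [0.3716, 0.0109, 0.1576]
ee_rot: [-1.567, -0.001, -1.707]
wrist_force: [0.3, -1.4, 0.8]
width: 0.0497
time: 22.32
tool_pos: [0.2492, -0.0817, 0.1568]
ee_rot: [-1.568, -0.0, -1.708]
wrist_force: [0.2, 0.6, 0.3]
width: 0.0496
top gauge_center [([0.731, -0.0154, 0.0177], 0.92), ([0.5028, 0.2265, 0.0202], 0.89), ([0.697, 0.2142, 0.0195], 0.85)]
top gauge_swivel [([0.7217, 0.1618, 0.0164], 0.95), ([0.5676, 0.2222, 0.0144], 0.93), ([0.7929, 0.0021, 0.0175], 0.92), ([0.3646, 0.0149, 0.023], 0.77)]
top mat_center [([0.5106, 0.2315, 0.0043], 0.88)]
top small_gauge_center [([0.6059, -0.2154, 0.0321], 0.9)]
[  90    0  470   26 9731] [ 0.9561 -0.0552  0.036 ]
[386  32  64   4 163] [ 0.9072 -0.2578  0.036 ]
[106  39  56   4 161] [0.9049 0.2644 0.036 ]
[393 188  23  22 406] [ 0.603  -0.2194  0.036 ]
[ 134  239   38   37 1095] [0.5088 0.231  0.036 ]
side gauge_center [([0.5127, 0.2308, 0.0163], 0.93), ([0.4039, -0.0418, 0.0116], 0.76), ([0.6996, 0.2103, 0.0152], 0.7), ([0.735, -0.0148, 0.0147], 0.57)]
side gauge_swivel [([0.3637, 0.02, 0.0215], 0.85), ([0.5679, 0.2242, 0.018], 0.8), ([0.7217, 0.1596, 0.0187], 0.8)]
side mat_center [([0.5081, 0.2315, 0.0184], 0.15)]
side small_gauge_center [([0.6026, -0.2172, 0.0311], 0.75)]
```

View pics/t_top.png

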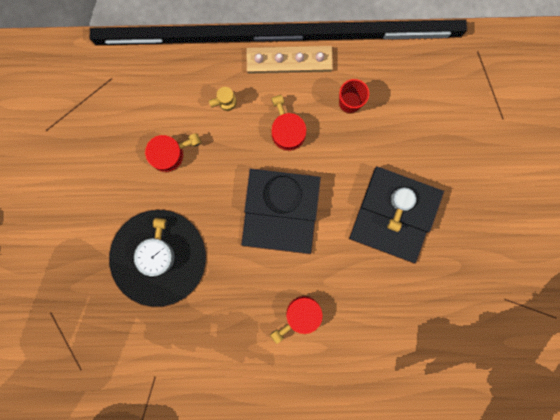

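View pics/t_side.png

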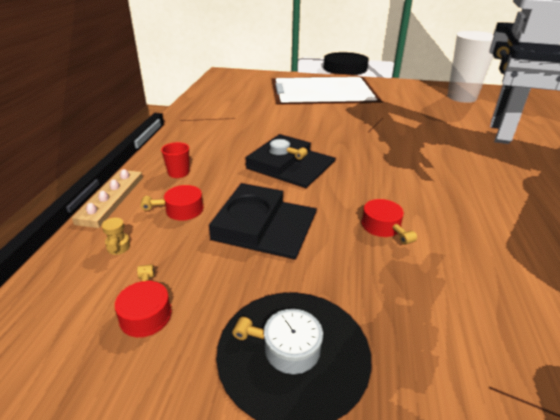

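The top view shows the gauge dial up at (153,257), in the middle of the mat at (158,258). The segmented disc is at (0.509, 0.231) and the mat at about (0.508, 0.232). The bystanders haven't moved and the arm is clear.

```bash
python3 -c "
from bench import robot
print(robot.close_job())"
```

```text
the job is handed in; nothing more can be done
None
```

The larger gauge is lying dial up in the middle of the rubber mat. I handed the job in at about 22.5 s.

- **What I did:** I pinched the knuckle on its ends (20 mm opening) and tilted the gauge out of the foam stem end first, so the far edge left last. I carried it hanging to the mat, set its rim down and tipped it over its back edge. Then I lowered it flat, released it and backed the arm away.
- **Final checks:** The disc measured (0.509, 0.231) against a mat centre of about (0.508, 0.232). The top and side pictures show the dial up. The small gauge is still in its tray, and the nozzle, cup and red look-alikes look unmoved. The arm touches nothing.
- **What disagreed or went wrong:**
  - My first try at tipping it on the mat slid the rim without catching. I lifted it a few millimetres and set it down again more firmly, pressing with about 6–9 N.
  - The trained networks put the gauge centre up to about 8 mm from mine, and differ by about 10 mm between the two cameras. The segmented disc and the gripper position at release agree on the centre.

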